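Fit the forming roll on the bench bender and turn it over one stroke

TASK

Set up the bench bender: take the middle-sized of the three steel forming rolls from the tray and slide it down over the upright tool post until it sits fully home on the shoulder, lowering it all the way rather than letting it drop. Then prove that the slide clears it: turn the flywheel clockwise (seen from above) through exactly one revolution, so that the slide goes fully forward and back and the crank handle stops at the pointer again. Leave the other rolls and the loose things on the bench where they are.

Things in the scene. Friction and masses are not known exactly. Their poses are not given: they have to be found in the camera images.
- roll_middle: The forming roll to fit: a plain bright steel sleeve, 48 mm outside diameter, 60 mm tall, bore 26 mm right through, about 0.6 kg, standing on end in the tray (tray floor 3 mm above the bench). Origin: centre of its lower end; z along its axis.
- roll_small: Another forming roll, 36 mm outside diameter, 60 mm tall, same bore, standing in the tray; not to be used. Origin: centre of its lower end.
- roll_large: Another forming roll, 60 mm outside diameter, 60 mm tall, same bore, standing in the tray; not to be used. Origin: centre of its lower end.
- tray: Low dark steel tray, 310 x 130 mm, rim 12 mm high, fixed on the bench to the robot's left. Origin: centre of its underside; x along its long side. The three rolls stand in a row along x about 90 mm apart, in any order.
- bender: Bench bender, green cast bed 170 x 430 mm, bed top 45 mm up, bolted down. Origin: on the bench at mid width; y along the line of the slide, from the flywheel (130 mm on the -y side) to the tool post (100 mm on the +y side). The slide with its vee die stands 79 mm over the bench (side guides 89 mm, pin 99 mm) and at rear dead centre stays 49 mm or more from the post's axis.
- post_seat (a point): Centre of the shoulder (a 56 mm disc, 50 mm above the bench) at the foot of the tool post; the lower end of the roll rests on it. z up.
- post_top (a point): Centre of the top end of the tool post: a bright upright steel shaft 24 mm in diameter that rises 75 mm above the shoulder, its top 6 mm chamfered down to 16 mm diameter. It stands 15 mm out of the seated roll.
- wheel_axis (a point): Point on the flywheel's upright axis, 134 mm above the bench, at the level of the top of its rim. The grey flywheel has a 184 mm rim, five spokes, a hub whose nut reaches 158 mm above the bench, and lies flat above the rear of the bed.
- handle_top (a point): Centre of the top end of the crank handle: an upright black cylinder, 24 mm in diameter and 70 mm tall (from 138 to 208 mm above the bench; a thin steel cap 3 mm more) on the flywheel's rim, 75 mm from the wheel's axis; it turns freely on its own spindle, so the hand need not turn with the wheel.
- flywheel (a joint): Angle of the flywheel in rad, growing clockwise seen from above: about 0 at the start (rear dead centre, handle in line with the small steel pointer post at the -y end of the bed), 3.14 with the slide fully forward, 6.283 after one revolution. It needs about 4 to 5 N at the handle and stays where it is left.
- mallet: Grey dead-blow mallet lying on the bench beyond the bender, head 66 mm in diameter and 115 mm long; leave alone. Origin: under the head's middle.
- spanner: Steel spanner 190 mm long lying on the bench on the robot's side of the bender; leave alone.
- grease_jar: White screw-top jar, 64 mm in diameter, 75 mm tall, beyond the tray; leave alone.
- strap: Dark steel strap 220 x 25 x 4 mm lying on the bench on the robot's side of the bender; leave alone. Origin: centre of its underside.
- rivet_box: Grey two-part open box 110 x 85 x 40 mm to the robot's right; leave alone. Origin: centre of its underside.
- dolly: Dark round steel dolly 68 mm in diameter, 40 mm tall, beyond the bender; leave alone. Origin: centre of its underside.

How it is judged (in metres and radians):
On the way, in this order (a step that is already met when the one before it is completed fails the run):
1. the middle-sized roll is fully home on the tool post, with the flywheel still at rear dead centre (horizontal distance between roll_middle and post_seat below 0.004 m and z of roll_middle in the frame of post_seat below 0.003 m and angle between roll_middle's own z axis and vertical below 0.06 rad and value of joint flywheel between -0.35 and 0.35 rad), for 0.2 s.
2. the flywheel has brought the slide fully forward with the roll in place (value of joint flywheel above 3 rad and horizontal distance between roll_middle and post_seat below 0.004 m and z of roll_middle in the frame of post_seat below 0.003 m).
At the end, for the whole second after the job is handed in: The middle-sized roll stands upright on the tool post, its lower end within 3 mm of the shoulder, and at rest; the flywheel has made one clockwise revolution and stands still within 0.22 rad (about 12 degrees) of rear dead centre (horizontal distance between roll_middle and post_seat below 0.004 m and z of roll_middle in the frame of post_seat below 0.003 m and angle between roll_middle's own z axis and vertical below 0.06 rad and linear speed of roll_middle below 0.02 m/s and value of joint flywheel between 6.063 and 6.503 rad and velocity of joint flywheel between -0.05 and 0.05 rad/s); the robot touches nothing.
It fails at once if the roll is let drop down the post (faster than 0.5 m/s on it, a fall of some 13 mm) (horizontal distance between roll_middle and post_seat below 0.005 m and z of roll_middle in the frame of post_seat below 0.075 m and linear speed of roll_middle above 0.5 m/s).
It fails at once if the flywheel is turned backwards (more than 0.35 rad behind dead centre) or on into a second revolution (more than 0.4 rad) (value of joint flywheel below -0.35 rad or value of joint flywheel above 6.683 rad).
It fails at once if another roll or a thing on the bench is shifted by more than 30 mm (distance of any of roll_small, roll_large, mallet, spanner, grease_jar, strap, rivet_box, dolly from where it was at the start of the episode above 0.03 m).
It also fails if it takes over 72 s, if anything falls off the work surface, if the arm or the gripper's body presses on something with over 40 N, if the wrist force passes 120 N, or if a joint passes its speed limit or range.

ROBOT

A 6-joint arm with a two-finger parallel gripper is mounted at the origin on the work surface. World frame = base frame: x ahead of the robot, y to its left, z up, the work surface at z = 0. Lengths are in mm, angles in rad, forces in N, time in s.
With the tool pointing down it reaches from about 275 to 750 mm from the base axis. Payload 10.2 kg.
Tool frame: the origin (TCP) lies midway between the tips of the shut fingers; the grasp point (between the pads) lies 19 mm behind it; z points along the fingers, y is the direction in which the jaws open and shut (so a half turn about z gives the same grasp; the last joint's range is limited). The gripper opens to 85 mm and grips with 20 to 120 N. Pads are 22 mm wide; open, the fingers measure 114 mm over their backs; the gripper's body (76 mm by 85 mm) begins 54 mm behind the grasp point. The pads swing forward as they close: fully open they stand 13 mm farther back than shut.
Start: joints at [1.078, 0.313, 1.498, -0, 1.331, -0.223], TCP at [139.946, 506.01, 231.294] pointing down, gripper open.
Joint ranges: [-2.94, 2.94], [-0.97, 2.17], [0.19, 2.56], [-1.23, 4.37], [0.02, 3.11], [-2.88, 2.88]. Speed limits (rad/s): [2.39, 2.39, 3.01, 3.14, 3.14, 3.14].

INTERFACE

Orientations are given as a unit quaternion [w, x, y, z].
In Python, from rig import ctrl gives the robot as it stands.
- The arm moves only by the tool carry_out, never from a script. Its argument "plan" is a list of rows, each a list of 3 entries, a list of its own where there are three numbers: the finger opening in mm, from 0 to 85.4, then the shift along the tool's x, y, z in mm, then the turn, a rotation vector about the tool's x, y, z in units of 6 degrees (1.0 is 6 degrees). In form: [[grip, [x, y, z], [ax, ay, az]], ...]. A call has 1 to 20 rows; each row shifts and turns the commanded pose from where the row before left it, along the tool's axes as they then stand; what a row does not reach is not made up. A row lasts 1/12 s, in which the tool goes at most 41.7 mm and 7.16 degrees, less where a joint would pass 70% of its speed; a pose out of reach is approached as far as the arm can. A call with a gripper value outside its range is refused whole. The fingers move at their own pace and stop on an object; "grip_force" is the grip in N (left out, the last holds). Time passes only in rows, so rows that do not move let the fingers close. It gives the time, the measured TCP pose, the force and the opening at its end, in the units of the state.
- ctrl.sense(): the state, without advancing time (a new reading comes with each control period).
- ctrl.capture(name): name is "scene" or "side" or "wrist"; returns a dict with "color" (384x512x3 uint8, blue, green, red), "range_z" (384x512 float32, mm along the optical axis (not along the pixel's ray), 0 where there is no reading), "fx", "fy", "cx", "cy" (pixels), "cam_to_world" (4x4, takes a point from camera to world coordinates); the wrist camera has in their place "tool_from_camera" (4x4, takes a point from camera to tool coordinates, whose origin is the TCP and whose axes are the flange's). Camera axes: x right, y up, looking along -z (the intrinsics and any distortion apply to the point x, -y, -z); pixel columns grow to the right and rows downward; lengths in mm; the calibration is good to about 2 mm. A picture is of the moment at which its call begins: read the wrist's pose just before it.
- ctrl.finish_job(): hands the job in, once; it reports no verdict.
The state is a dict: "time_s": time; "joints": joint angles; "dq": joint speeds; "tau": joint torques, N m; "eef_pos": TCP position; "ee_rot": TCP orientation; "force": force on the tool from outside, world axes, zero at the start; "wrist_torque": the same for the moment, N m; "grip_width": opening from 0.0 (shut) to 1.0 (fully open).
Only numpy, scipy, OpenCV 4.12 (cv2) and the standard library are available. Lean on these libraries where they do the work, as an engineer would, in place of code of your own. Each camera call takes 0.05 s, during which the arm holds its last target.

## Working session

There is one attempt and no reset: what is moved stays moved. The work goes in short steps, Python scripts to look and compute and a tool call to move; the robot and the scene stay as the last step left them, time stands still between calls to the robot, and variables do not carry over. Pictures are saved under pics/ and viewed, and the job is handed in when it is done.

Besides the shell and the picture viewer there is one more tool, called after "Request:" by a JSON object that holds its "fn" and its "kwargs", one argument or row to a line. carry_out: Moves the arm, as the interface text tells. Its arguments: {"type":"object","properties":{"plan":{"type":"array"},"grip_force":{"type":"number"}},"required":["plan"]}

```bash
ls -la; mkdir -p pics; cat > h.py <<'E'
import numpy as np, cv2
from rig import ctrl
def snap(n,fn):
    c=ctrl.capture(n); cv2.imwrite('pics/'+fn,c['color']); return c
def pts(c,T=None):
    T=c.get('cam_to_world') if T is None else T
    T=np.array(T)
    z=c['range_z']; v,u=np.mgrid[0:z.shape[0],0:z.shape[1]]
    X=(u-c['cx'])/c['fx']*z; Y=-(v-c['cy'])/c['fy']*z
    P=np.stack([X,Y,-z,np.ones_like(z)],-1)@T.T
    P=P[...,:3]; P[z<=0]=np.nan; return P
E
python3 - <<'E'
from h import *
s=ctrl.sense(); print(s)
for n in ['scene','side','wrist']:
    c=snap(n,n+'0.png'); print(n,{k:v for k,v in c.items() if k not in('color','range_z')})
    np.savez(''+n+'0.npz',**c)
E
```

```text
total 12
drwxr-xr-x  3 agent agent 4096 Dec  6 17:29 .
drwxr-xr-x 23 root  root  4096 Dec  6 17:29 ..
drwxr-xr-x  2 agent agent 4096 Dec  6 17:29 pics
{'time_s': 0.0, 'joints': array([ 1.07762864e+00,  3.13452332e-01,  1.49843364e+00, -2.10076395e-05,
        1.33099049e+00, -2.23418010e-01]), 'dq': array([-0.00181406, -0.00162596, -0.00109127, -0.00228927, -0.00140905,
       -0.00050396]), 'tau': array([-2.92896602e-04, -4.12265718e+01, -2.59739685e+01, -1.83691304e-04,
        4.19107819e-03,  1.25024121e-05]), 'eef_pos': array([139.80982724, 505.7777854 , 230.73517618]), 'ee_rot': array([-2.15546316e-04,  1.34463781e-01,  9.90918301e-01, -6.04717982e-04]), 'force': array([-0.90050456,  0.90530218,  0.4458304 ]), 'wrist_torque': array([ 0.0028084 ,  0.00358071, -0.00926728]), 'grip_width': 1.0000130685475914}
scene {'fx': 373.2868748491779, 'fy': 373.2868748491779, 'cx': 252.14761774198269, 'cy': 196.04341559853825, 'cam_to_world': array([[ 3.48653580e-01, -7.07460511e-01,  6.14768499e-01,
         1.14837054e+03],
       [ 9.37111788e-01,  2.51801219e-01, -2.41697421e-01,
       
[... 430 characters left out ...]
6651968e-01,  6.94299643e-01,
         6.34610413e+02],
       [ 1.09513867e-02,  6.95255188e-01,  7.18679547e-01,
         9.18184568e+02],
       [ 0.00000000e+00,  0.00000000e+00,  0.00000000e+00,
         1.00000000e+00]])}
wrist {'fx': 285.17745433941224, 'fy': 285.17745433941224, 'cx': 258.06273137432345, 'cy': 193.12010904981852, 'tool_from_camera': array([[-2.23297144e-04,  9.55854352e-01,  2.93840788e-01,
         7.46007744e+01],
       [ 9.99999927e-01,  3.04971059e-04, -2.32135186e-04,
         4.02272857e-01],
       [-3.11500364e-04,  2.93840714e-01, -9.55854350e-01,
        -1.42271441e+02],
       [ 0.00000000e+00,  0.00000000e+00,  0.00000000e+00,
         1.00000000e+00]])}
```

View pics/scene0.png

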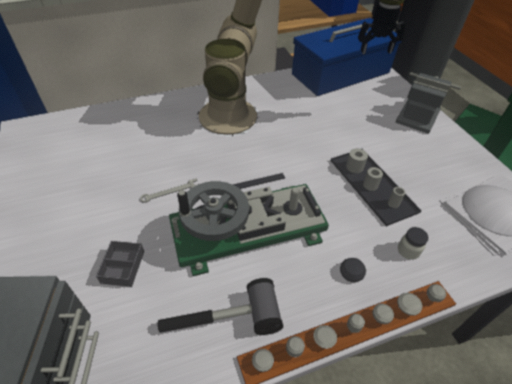

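View pics/side0.png

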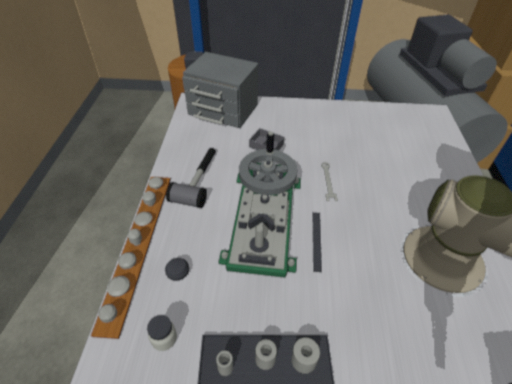

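View pics/wrist0.png

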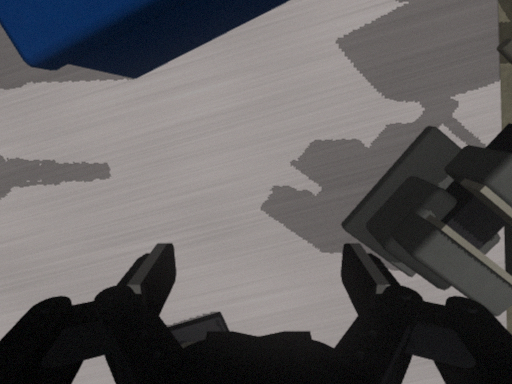

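The scene view shows the tray with the large roll at (358,157), the middle one at (373,178) and the small one at (397,195). The post is at (295,198), the handle at (184,200) and the wheel hub at (214,200). The side view agrees: middle roll (265,352), post (261,233). Next I measure positions with the depth readings and rays.

```bash
cat > m.py <<'E'
from h import *
np.set_printoptions(precision=1,suppress=True)
for n in ['scene','side']:
    c=dict(np.load(n+'0.npz')); P=pts(c); print(n)
    def fit(lbl,box,zlo,zhi):
        u0,v0,u1,v1=box; Q=P[v0:v1,u0:u1].reshape(-1,3); Q=Q[np.isfinite(Q).all(1)]
        Q=Q[(Q[:,2]>zlo)&(Q[:,2]<zhi)]
        if len(Q)<4: print(lbl,'few',len(Q));return
        (a,b),r=cv2.minEnclosingCircle(Q[:,:2].astype(np.float32))
        print(lbl,len(Q),'med',np.median(Q,0),'circ',a,b,r)
    if n=='scene':
        B=dict(large=(342,142,374,175),mid=(360,162,387,194),small=(385,182,410,210),post=(282,180,310,215),handle=(172,185,195,215),wheel=(170,175,255,245),hub=(203,188,226,212))
    else:
        B=dict(large=(288,330,325,375),mid=(250,333,282,372),small=(212,343,238,380),post=(245,215,280,250),handle=(260,130,280,155),wheel=(235,145,305,200),hub=(256,148,282,180))
    for k,b in B.items():
        z={'large':(56,70),'mid':(56,70),'small':(56,70),'post':(116,132),'handle':(200,218),'wheel':(126,140),'hub':(145,166)}[k]
        fit(k,b,*z)
    cv2.imwrite('pics/z_%s.png'%n,cv2.resize(c['color'][130:280,150:420] if n=='scene' else c['color'][120:384,180:340],None,fx=2.7,fy=2.2 if n!='scene' else 2.7))
E
python3 m.py
```

```text
scene
large 212 med [430.5 316.6  61.9] circ 451.26116943359375 313.5313720703125 62.14604568481445
mid 123 med [512.9 321.2  62.3] circ 492.4767761230469 320.7419738769531 44.01841354370117
small 68 med [608.  347.3  61.3] circ 604.2200317382812 348.4778747558594 19.436391830444336
post 51 med [549.9  25.6 122.6] circ 547.23388671875 25.68874168395996 11.501386642456055
handle 72 med [ 534.1 -277.6  208.1] circ 531.3496704101562 -277.9882507324219 11.36149787902832
wheel 1947 med [ 552.4 -200.7  132.9] circ 533.3892822265625 -201.75619506835938 92.97920989990234
hub 97 med [ 537.3 -202.5  150.7] circ 535.9893188476562 -202.2682342529297 21.87115478515625
side
large 486 med [417.4 321.4  62.7] circ 417.0442199707031 318.9938659667969 29.97867774963379
mid 278 med [508.4 324.4  62.6] circ 508.0758361816406 323.288330078125 24.25984764099121
small 122 med [600.3 349.3  62.5] circ 600.0616455078125 348.4898376464844 18.0062313079834
post 56 med [541.6  29.9 123.2] circ 541.41845703125 27.972198486328125 11.938718795776367
handle 43 med [ 527.  -272.7  207.8] circ 526.7489624023438 -275.2103271484375 11.328737258911133
wheel 1332 med [ 530.2 -186.   133.2] circ 529.705810546875 -203.04302978515625 92.93878936767578
hub 84 med [ 528.1 -202.   152.1] circ 527.5228881835938 -229.93972778320312 47.58810806274414
```

View pics/z_scene.png

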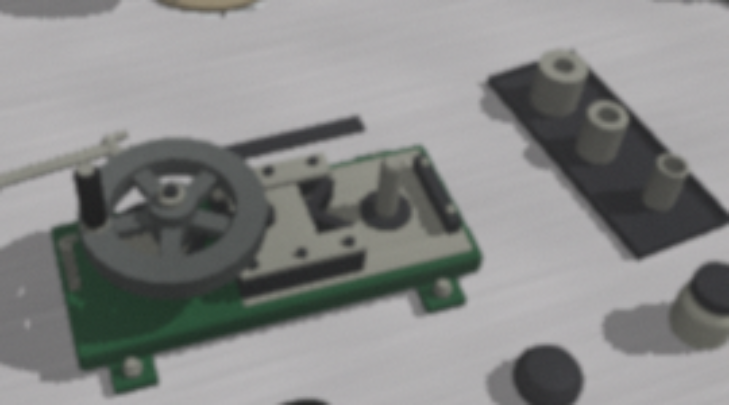

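View pics/z_side.png

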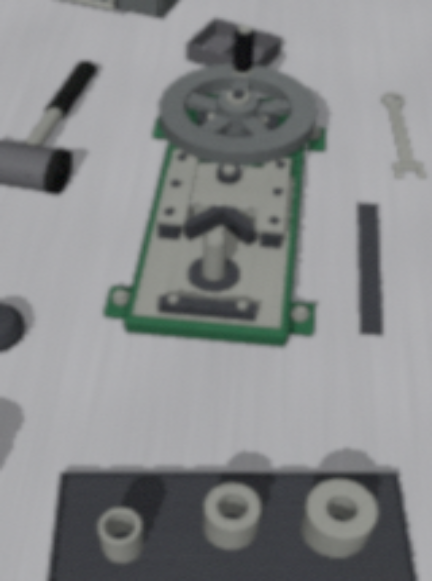

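Request:
{"fn": "carry_out", "kwargs": {
  "plan": [
    [85,[0,0,0],[0,0,1.036]],
    [85,[0,0,0],[0,0,1.036]],
    [85,[0,0,0],[0,0,1.036]],
    [85,[0,0,0],[0,0,1.036]],
    [85,[0,0,0],[0,0,1.036]],
    [85,[0,0,0],[0,0,1.036]],
    [85,[0,0,0],[0,0,1.036]],
    [85,[0,0,0],[0,0,1.036]],
    [85,[0,0,0],[0,0,1.036]],
    [85,[0,0,0],[0,0,1.036]],
    [85,[0,0,0],[0,0,1.036]],
    [85,[0,0,0],[0,0,1.036]]
  ]
}}

```text
time_s: 1.15
eef_pos: [139.9, 505.9, 231.0]
ee_rot: [0.0, 0.709, 0.705, -0.0]
force: [-0.3, -0.7, 0.4]
grip_width: 0.997
```

Request:
{"fn": "carry_out", "kwargs": {
  "plan": [
    [65,[-11.5,23,0],[0,0,0]],
    [65,[-11.5,23,0],[0,0,0]],
    [65,[-11.5,23,0],[0,0,0]],
    [65,[-11.5,23,0],[0,0,0]],
    [65,[-11.5,23,0],[0,0,0]],
    [65,[-11.5,23,0],[0,0,0]],
    [65,[-11.5,23,0],[0,0,0]],
    [65,[-11.5,23,0],[0,0,0]],
    [65,[-11.5,23,0],[0,0,0]],
    [65,[-11.5,23,0],[0,0,0]],
    [65,[-11.5,23,0],[0,0,0]],
    [65,[-11.5,23,0],[0,0,0]],
    [65,[-11.5,23,0],[0,0,0]],
    [65,[-11.5,23,0],[0,0,0]],
    [65,[-11.5,23,0],[0,0,0]],
    [65,[-11.5,23,0],[0,0,0]],
    [65,[0,0,0],[0,0,0]],
    [65,[0,0,0],[0,0,0]]
  ]
}}

```text
time_s: 2.65
eef_pos: [508.3, 321.0, 230.6]
ee_rot: [-0.0, 0.708, 0.706, -0.001]
force: [-0.4, 0.1, -0.5]
grip_width: 0.764
```

```bash
cat >> h.py <<'E'
from scipy.spatial.transform import Rotation as R
def tw(s):
    q=s['ee_rot']; T=np.eye(4); T[:3,:3]=R.from_quat([q[1],q[2],q[3],q[0]]).as_matrix(); T[:3,3]=s['eef_pos']; return T
def wsnap(fn):
    s=ctrl.sense(); c=snap('wrist',fn); T=tw(s)@np.array(c['tool_from_camera']); c['cam_to_world']=T; return s,c
def circ(P,zlo,zhi,cx,cy,r):
    Q=P.reshape(-1,3); Q=Q[np.isfinite(Q).all(1)]
    Q=Q[(Q[:,2]>zlo)&(Q[:,2]<zhi)&(np.hypot(Q[:,0]-cx,Q[:,1]-cy)<r)]
    if len(Q)<5: return len(Q)
    (a,b),rr=cv2.minEnclosingCircle(Q[:,:2].astype(np.float32)); return len(Q),np.median(Q,0).round(1),round(a,1),round(b,1),round(rr,1)
E
python3 - <<'E'
from h import *
s,c=wsnap('w1.png'); P=pts(c); print(s['eef_pos'])
for n,x,y in [('mid',508,322),('large',418,319),('small',601,348)]: print(n,circ(P,58,70,x,y,40))
E
```

```text
[508.26734968 321.02456923 230.55478783]
mid (983, array([509.6, 323.4,  62.7]), 509.0, 322.1, 24.0)
large (1774, array([418.6, 319.3,  62.7]), 417.9, 317.7, 29.9)
small (444, array([600.9, 348.6,  62.4]), 601.0, 347.9, 18.0)
```

View pics/w1.png

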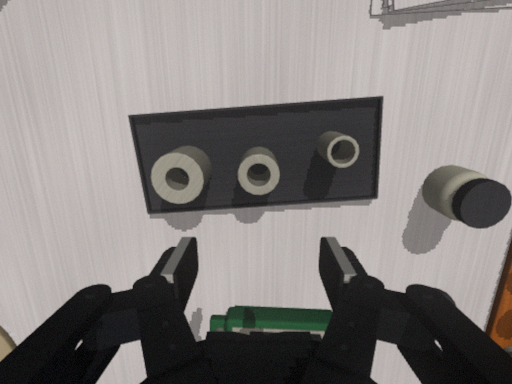

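The wrist view shows the middle roll's rim centred at (258,172), between the large one at (180,176) and the small one at (342,151). The fit gives (509.0, 322.1) with r = 24.0, which matches the 48 mm diameter. I'll descend and grip.

Request:
{"fn": "carry_out", "kwargs": {
  "plan": [
    [68,[1.1,0.7,25],[0,0,0]],
    [68,[0,0,25],[0,0,0]],
    [68,[0,0,25],[0,0,0]],
    [68,[0,0,25],[0,0,0]],
    [68,[0,0,25],[0,0,0]],
    [68,[0,0,25],[0,0,0]],
    [68,[0,0,20],[0,0,0]],
    [68,[0,0,16],[0,0,0]],
    [68,[0,0,12],[0,0,0]],
    [68,[0,0,9],[0,0,0]],
    [68,[0,0,0],[0,0,0]],
    [40,[0,0,0],[0,0,0]],
    [40,[0,0,0],[0,0,0]],
    [40,[0,0,0],[0,0,0]],
    [40,[0,0,0],[0,0,0]],
    [40,[0,0,0],[0,0,0]],
    [40,[0,0,0],[0,0,0]]
  ],
  "grip_force": 70
}}

```text
time_s: 4.12
eef_pos: [508.9, 323.2, 25.7]
ee_rot: [0.0, 0.707, 0.707, 0.001]
force: [-2.1, 0.5, 6.1]
grip_width: 0.541
```

Request:
{"fn": "carry_out", "kwargs": {
  "plan": [
    [40,[0,0,-4],[0,0,0]],
    [40,[0,0,-10],[0,0,0]],
    [40,[0,0,-18],[0,0,0]],
    [40,[0,0,-24],[0,0,0]],
    [40,[0,0,-24],[0,0,0]],
    [40,[0,0,-24],[0,0,0]],
    [40,[0,0,-24],[0,0,0]],
    [40,[0,0,-18],[0,0,0]],
    [40,[0,0,-10],[0,0,0]],
    [40,[0,0,-4],[0,0,0]],
    [40,[0,0,0],[0,0,0]],
    [40,[0,0,0],[0,0,0]]
  ]
}}

```text
time_s: 5.12
eef_pos: [508.0, 322.6, 183.0]
ee_rot: [-0.0, 0.707, 0.707, -0.001]
force: [0.4, 0.2, -7.5]
grip_width: 0.544
```

```bash
python3 - <<'E'
from h import *
s,c=wsnap('w2.png'); P=pts(c); print(s['eef_pos'],s['ee_rot'],s['force'],s['wrist_torque'])
T=np.linalg.inv(tw(s)); Pt=P@T[:3,:3].T+T[:3,3]; np.save('Pt.npy',Pt)
Q=Pt.reshape(-1,3); Q=Q[np.isfinite(Q).all(1)]; Q=Q[(np.hypot(Q[:,0],Q[:,1])<40)]
print(np.histogram(Q[:,2],bins=np.arange(-80,60,5)))
E
```

```text
[507.9719887  322.55701236 183.0117901 ] [-4.60564665e-04  7.07441803e-01  7.06770667e-01 -1.05248880e-03] [ 0.413186    0.20200805 -7.50474203] [-0.01726691  0.01640972 -0.03640037]
(array([2276, 1587,  566,   94, 1219,  827,  632,  371, 6427, 1299, 1144,
       1033,  916,  793,  612,  424,  323,  231,  186,  170,   38,    0,
          0,    0,    0,    0,    0]), array([-80, -75, -70, -65, -60, -55, -50, -45, -40, -35, -30, -25, -20,
       -15, -10,  -5,   0,   5,  10,  15,  20,  25,  30,  35,  40,  45,
        50,  55]))
```

View pics/w2.png

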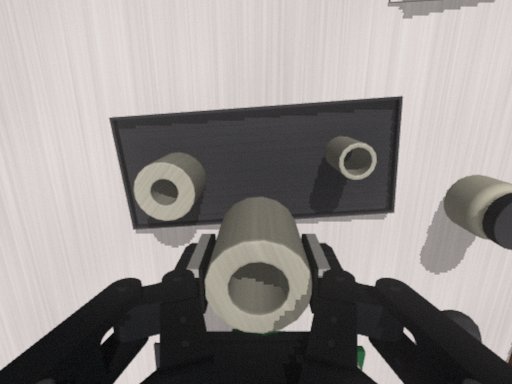

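The roll is held between the jaws, with its top rim centred near (258,285) and its bore visible. Next I measure its centre in the tool frame and check for tilt.

```bash
python3 - <<'E'
from h import *
Pt=np.load('Pt.npy'); img=cv2.imread('pics/w2.png').astype(int)
v,u=np.mgrid[0:384,0:512]
bright=(img.sum(2)>210)
m=(Pt[...,2]>-41)&(Pt[...,2]<-34)&(np.hypot(Pt[...,0],Pt[...,1])<32)&bright
m=cv2.morphologyEx(m.astype(np.uint8),cv2.MORPH_OPEN,np.ones((3,3)))>0
Q=Pt[m]; print(len(Q)); (a,b),r=cv2.minEnclosingCircle(Q[:,:2].astype(np.float32)); print('outer',a,b,r)
A=np.c_[Q[:,:2],np.ones(len(Q))]; co,*_=np.linalg.lstsq(A,Q[:,2],rcond=None); print('plane',co)
# robust: inner bore contour
mm=m.astype(np.uint8); cs,h=cv2.findContours(mm,cv2.RETR_CCOMP,cv2.CHAIN_APPROX_NONE)
for c_,hh in zip(cs,h[0]):
    if len(c_)>40:
        p=np.array([Pt[q[0][1],q[0][0]] for q in c_]); p=p[np.isfinite(p).all(1)]
        X=np.c_[2*p[:,:2],np.ones(len(p))]; s_,*_=np.linalg.lstsq(X,(p[:,:2]**2).sum(1),rcond=None)
        print('hole' if hh[3]>=0 else 'outer',len(c_),s_[:2],np.sqrt(s_[2]+s_[0]**2+s_[1]**2))
E
```

```text
6155
outer 5.222323417663574 0.4274134039878845 30.00948143005371
plane [ 1.34656233e-03 -1.00092257e-03 -3.67794990e+01]
outer 43 [ 9.77921652 27.23857283] 2.259321263703055
outer 42 [  9.7486808  -26.31859568] 2.166024819615995
outer 300 [-0.31588764  0.5177647 ] 23.256532992250914
hole 169 [-0.35082248  0.6881303 ] 13.160660575634926
```

The roll sits within 0.6 mm of the tool centre and upright, with its bottom at tool z ≈ +23 mm. I'll carry it just past the post at a safe height so the wrist camera can see the post.

Request:
{"fn": "carry_out", "kwargs": {
  "plan": [
    [40,[-10,1,0],[0,0,0]],
    [40,[-20,2,0],[0,0,0]],
    [40,[-20,2,0],[0,0,0]],
    [40,[-20,2,0],[0,0,0]],
    [40,[-20,2,0],[0,0,0]],
    [40,[-20,2,0],[0,0,0]],
    [40,[-20,2,0],[0,0,0]],
    [40,[-20,2,0],[0,0,0]],
    [40,[-20,2,0],[0,0,0]],
    [40,[-20,2,0],[0,0,0]],
    [40,[-20,2,0],[0,0,0]],
    [40,[-20,2,0],[0,0,0]],
    [40,[-20,2,0],[0,0,0]],
    [40,[-20,2,0],[0,0,0]],
    [40,[-20,2,0],[0,0,0]],
    [40,[-20,2,0],[0,0,0]],
    [40,[-20,2,0],[0,0,0]],
    [40,[-20,2,0],[0,0,0]],
    [40,[-10,1,0],[0,0,0]],
    [40,[0,0,0],[0,0,0]]
  ]
}}

```text
time_s: 6.83
eef_pos: [543.9, -39.4, 183.6]
ee_rot: [-0.0, 0.708, 0.706, -0.0]
force: [-0.1, 0.2, -6.0]
grip_width: 0.54
```

Request:
{"fn": "carry_out", "kwargs": {
  "plan": [
    [40,[0,0,0],[0,0,0]],
    [40,[0,0,0],[0,0,0]]
  ]
}}

```text
time_s: 7.0
eef_pos: [543.9, -36.5, 184.0]
ee_rot: [-0.0, 0.707, 0.707, -0.0]
force: [-0.8, -0.5, -7.4]
grip_width: 0.541
```

```bash
python3 - <<'E'
from h import *
s,c=wsnap('w3.png'); P=pts(c); print(s['eef_pos'],s['ee_rot'])
T=np.linalg.inv(tw(s)); Pt=P@T[:3,:3].T+T[:3,3]; np.savez('w3.npz',Pt=Pt,P=P)
print('post top',circ(P,118,132,544,27,25)); print('shoulder',circ(P,47.5,53,544,27,40))
E
```

```text
[543.86338684 -36.52503081 183.98219195] [-4.55379705e-04  7.07242022e-01  7.06971365e-01 -7.08255387e-05]
post top (913, array([542.8,  25.9, 123.9]), 542.5, 25.5, 12.0)
shoulder (2050, array([543.3,  32.1,  49.7]), 544.3, 26.9, 39.8)
```

View pics/w3.png

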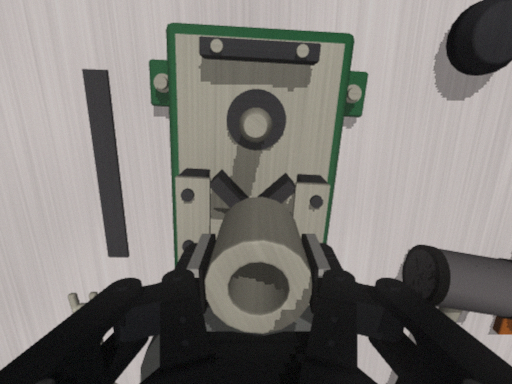

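```bash
cat > rel.py <<'E'
from h import *
def rel(Pt,px,py,pz=58):
    out=[]
    for zlo,zhi,cx,cy,r in [(-41,-34,0,0,32),(pz-6,pz+8,px,py,18)]:
        m=((Pt[...,2]>zlo)&(Pt[...,2]<zhi)&(np.hypot(Pt[...,0]-cx,Pt[...,1]-cy)<r)).astype(np.uint8)
        m=cv2.morphologyEx(m,cv2.MORPH_OPEN,np.ones((3,3)))
        cs,h=cv2.findContours(m,cv2.RETR_CCOMP,cv2.CHAIN_APPROX_NONE)
        for c_,hh in zip(cs,h[0]):
            if len(c_)>30:
                p=np.array([Pt[q[0][1],q[0][0]] for q in c_]); 
                X=np.c_[2*p[:,:2],np.ones(len(p))]; s_,*_=np.linalg.lstsq(X,(p[:,:2]**2).sum(1),rcond=None)
                print('hole' if hh[3]>=0 else 'outer',len(c_),s_[:2].round(2),np.sqrt(s_[2]+s_[0]**2+s_[1]**2).round(2),p[:,2].mean().round(1))
        Q=Pt[m>0]; print('enclosing',cv2.minEnclosingCircle(Q[:,:2].astype(np.float32)))
E
python3 - <<'E'
from rel import *
rel(np.load('w3.npz')['Pt'],62,-1.4)
E
```

```text
outer 434 [0.39 0.54] 24.72 -36.6
hole 168 [-0.42  0.6 ] 13.14 -35.6
enclosing ((5.112667560577393, 0.43682408332824707), 30.08445930480957)
outer 99 [61.9  -1.43] 11.51 64.5
enclosing ((61.99396514892578, -1.35604727268219), 11.951272964477539)
```

Request:
{"fn": "carry_out", "kwargs": {
  "plan": [
    [40,[8,-2,0],[0,0,0]],
    [40,[16,0,0],[0,0,0]],
    [40,[16,0,0],[0,0,0]],
    [40,[14,0,0],[0,0,0]],
    [40,[8.3,0,0],[0,0,0]],
    [40,[0,0,8],[0,0,0]],
    [40,[0,0,10],[0,0,0]],
    [40,[0,0,8],[0,0,0]],
    [40,[0,0,3],[0,0,0]],
    [40,[0,0,0],[0,0,0]],
    [40,[0,0,0],[0,0,0]]
  ]
}}

```text
time_s: 7.97
eef_pos: [542.2, 24.6, 155.1]
ee_rot: [-0.0, 0.708, 0.707, -0.0]
force: [0.2, -0.3, -5.2]
grip_width: 0.536
```

```bash
python3 - <<'E'
from h import *
c=snap('side','s4.png'); d=snap('scene','c4.png'); s=ctrl.sense(); print(s['eef_pos'],s['force'],s['time_s'])
a=cv2.resize(c['color'][150:270,200:330],None,fx=3,fy=3,interpolation=2); b=cv2.resize(d['color'][110:230,230:360],None,fx=3,fy=3,interpolation=2)
cv2.imwrite('pics/sc4.png',np.hstack([a,b]))
E
```

```text
[542.48974339  24.72682948 155.65456269] [-0.15075518 -0.5054831  -6.73682079] 8.0667
```

View pics/sc4.png

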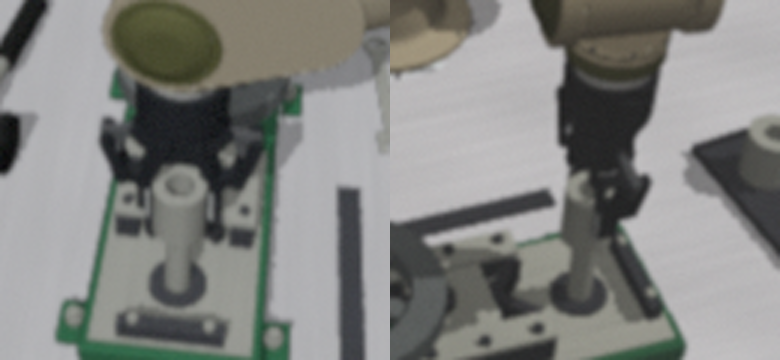

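Both views show the roll in line with the post, its lower end a few mm above the post's top. I'll lower it slowly onto the chamfer.

Request:
{"fn": "carry_out", "kwargs": {
  "plan": [
    [40,[0,0,3],[0,0,0]],
    [40,[0,0,3],[0,0,0]],
    [40,[0,0,2],[0,0,0]],
    [40,[0,0,2],[0,0,0]],
    [40,[0,0,2],[0,0,0]],
    [40,[0,0,2],[0,0,0]],
    [40,[0,0,0],[0,0,0]]
  ]
}}

```text
time_s: 8.65
eef_pos: [542.0, 25.2, 140.8]
ee_rot: [-0.0, 0.707, 0.707, -0.0]
force: [-1.2, 0.7, -6.8]
grip_width: 0.537
```

Request:
{"fn": "carry_out", "kwargs": {
  "plan": [
    [40,[0,0,2],[0,0,0]],
    [40,[0,0,2],[0,0,0]],
    [40,[0,0,3],[0,0,0]],
    [40,[0,0,3],[0,0,0]],
    [40,[0,0,0],[0,0,0]]
  ]
}}

```text
time_s: 9.07
eef_pos: [541.9, 25.2, 130.5]
ee_rot: [-0.001, 0.707, 0.707, -0.0]
force: [-0.2, 2.1, -7.4]
grip_width: 0.541
```

Bottom is at about 107 mm, past the chamfer, and the force hasn't changed. Continuing.

Request:
{"fn": "carry_out", "kwargs": {
  "plan": [
    [40,[0,0,4],[0,0,0]],
    [40,[0,0,5],[0,0,0]],
    [40,[0,0,5],[0,0,0]],
    [40,[0,0,5],[0,0,0]],
    [40,[0,0,5],[0,0,0]],
    [40,[0,0,5],[0,0,0]],
    [40,[0,0,5],[0,0,0]],
    [40,[0,0,5],[0,0,0]],
    [40,[0,0,4],[0,0,0]],
    [40,[0,0,3],[0,0,0]],
    [40,[0,0,3],[0,0,0]],
    [40,[0,0,0],[0,0,0]],
    [40,[0,0,0],[0,0,0]]
  ]
}}

```text
time_s: 10.15
eef_pos: [541.8, 25.3, 81.3]
ee_rot: [-0.001, 0.707, 0.707, -0.0]
force: [-1.1, 5.2, -8.7]
grip_width: 0.54
```

Request:
{"fn": "carry_out", "kwargs": {
  "plan": [
    [40,[0.3,0,2],[0,0,0]],
    [40,[0.2,0,2],[0,0,0]],
    [40,[0,0,2],[0,0,0]],
    [40,[0,0,1],[0,0,0]],
    [40,[0,0,1],[0,0,0]],
    [40,[0,0,0],[0,0,0]],
    [40,[0,0,0],[0,0,0]]
  ]
}}

```text
time_s: 10.73
eef_pos: [542.2, 25.5, 74.1]
ee_rot: [-0.0, 0.707, 0.707, -0.0]
force: [-0.9, 1.8, -7.9]
grip_width: 0.54
```

Request:
{"fn": "carry_out", "kwargs": {
  "plan": [
    [40,[0,0,0.7],[0,0,0]],
    [40,[0,0,0.7],[0,0,0]],
    [40,[0,0,0.7],[0,0,0]],
    [40,[0,0,0],[0,0,0]],
    [40,[0,0,0],[0,0,0]]
  ]
}}

```text
time_s: 11.15
eef_pos: [542.3, 25.5, 72.7]
ee_rot: [0.0, 0.707, 0.707, 0.0]
force: [-3.7, 3.4, 1.2]
grip_width: 0.54
```

The vertical force rose by 9 N, so the roll is on the shoulder. Release and retreat upward.

Request:
{"fn": "carry_out", "kwargs": {
  "plan": [
    [70,[0,0,0],[0,0,0]],
    [70,[0,0,0],[0,0,0]],
    [70,[0,0,0],[0,0,0]],
    [70,[0,0,0],[0,0,0]],
    [70,[0,0,0],[0,0,0]],
    [70,[0,0,-8],[0,0,0]],
    [70,[0,0,-16],[0,0,0]],
    [70,[0,0,-24],[0,0,0]],
    [70,[0,0,-24],[0,0,0]],
    [70,[0,0,-24],[0,0,0]],
    [70,[0,0,-24],[0,0,0]],
    [70,[0,0,-24],[0,0,0]],
    [70,[0,0,-16],[0,0,0]],
    [70,[0,0,-8],[0,0,0]],
    [70,[0,0,0],[0,0,0]],
    [70,[0,0,0],[0,0,0]]
  ]
}}

```text
time_s: 12.48
eef_pos: [542.0, 25.6, 239.7]
ee_rot: [-0.0, 0.707, 0.707, -0.0]
force: [-0.5, -0.3, -0.2]
grip_width: 0.819
```

```bash
python3 - <<'E'
from h import *
s,c=wsnap('w5.png'); P=pts(c); print(s['eef_pos'],s['time_s'],s['force'])
print('post',circ(P,119,132,542,26,25)); print('roll',circ(P,100,117,542,26,40))
Q=P.reshape(-1,3);Q=Q[np.isfinite(Q).all(1)];Q=Q[(np.hypot(Q[:,0]-542,Q[:,1]-26)<23)&(np.hypot(Q[:,0]-542,Q[:,1]-26)>15)&(Q[:,2]>100)]
print(np.percentile(Q[:,2],[5,50,95]))
E
```

```text
[542.01240646  25.56143092 239.74148945] 12.4833 [-0.53270005 -0.31349486 -0.20706866]
post (448, array([542.4,  26.8, 124. ]), 542.5, 25.5, 11.9)
roll (1280, array([543.4,  29.7, 109.6]), 543.0, 24.7, 24.0)
[108.85666806 318.60008476 335.43179817]
```

View pics/w5.png

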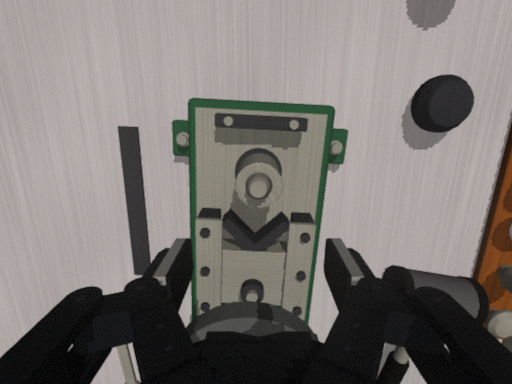

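The wrist view shows the roll seated on the post, rim centred at (259,186). Its top is at z ≈ 109.6 (110 expected) and its centre is within 1 mm of the post axis. Now to the handle.

Request:
{"fn": "carry_out", "kwargs": {
  "plan": [
    [60,[-9,-0.5,-10],[0,0,0]],
    [60,[-20,-1,-15],[0,0,0]],
    [60,[-20,-1,0],[0,0,0]],
    [60,[-20,-1,0],[0,0,0]],
    [60,[-20,-1,0],[0,0,0]],
    [60,[-20,-1,0],[0,0,0]],
    [60,[-20,-1,0],[0,0,0]],
    [60,[-20,-1,0],[0,0,0]],
    [60,[-20,-1,0],[0,0,0]],
    [60,[-20,-1,0],[0,0,0]],
    [60,[-20,-1,0],[0,0,0]],
    [60,[-20,-1,0],[0,0,0]],
    [60,[-20,-1,0],[0,0,0]],
    [60,[-20,-1,0],[0,0,0]],
    [60,[-20,-1,0],[0,0,0]],
    [60,[-20,-1,0],[0,0,0]],
    [60,[-14,0,0],[0,0,0]],
    [60,[0,0,0],[0,0,0]],
    [60,[0,0,0],[0,0,0]],
    [60,[0,0,0],[0,0,0]]
  ]
}}

```text
time_s: 14.2
eef_pos: [526.4, -296.8, 265.2]
ee_rot: [-0.0, 0.707, 0.707, 0.0]
force: [1.0, 0.4, 0.3]
grip_width: 0.702
```

```bash
python3 - <<'E'
from h import *
s,c=wsnap('w6.png'); P=pts(c); print(s['eef_pos'],s['time_s'])
print('handle',circ(P,200,216,527,-278,20)); print('wheel',circ(P,126,140,530,-203,100)); print('nut',circ(P,150,166,530,-203,25))
E
```

```text
[ 526.44773055 -296.83735009  265.16087525] 14.2
handle (797, array([ 527.6, -276.9,  208.9]), 527.7, -279.0, 11.9)
wheel (19360, array([ 530.4, -203.9,  133.5]), 529.9, -204.6, 91.9)
nut (792, array([ 530.2, -204.5,  152.2]), 530.1, -204.2, 13.0)
```

View pics/w6.png

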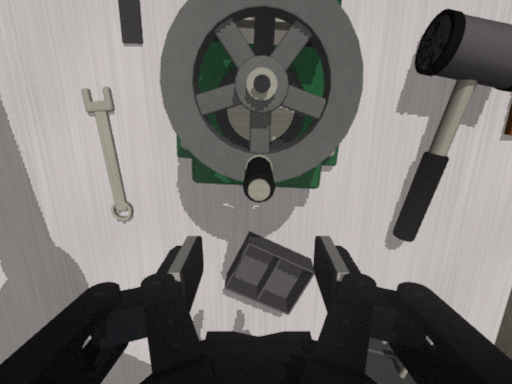

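The handle top is at (259,188) in the picture, world (527.7, -279.0). The wheel axis is at (529.9, -204.5), which gives a 74.5 mm radius. I'll grip the handle.

Request:
{"fn": "carry_out", "kwargs": {
  "plan": [
    [60,[9,1.3,0],[0,0,0]],
    [60,[8.9,0,5],[0,0,0]],
    [60,[0,0,15],[0,0,0]],
    [60,[0,0,20],[0,0,0]],
    [60,[0,0,20],[0,0,0]],
    [60,[0,0,20],[0,0,0]],
    [60,[0,0,12],[0,0,0]],
    [60,[0,0,6],[0,0,0]],
    [60,[0,0,0],[0,0,0]],
    [15,[0,0,0],[0,0,0]],
    [15,[0,0,0],[0,0,0]],
    [15,[0,0,0],[0,0,0]],
    [15,[0,0,0],[0,0,0]],
    [15,[0,0,0],[0,0,0]],
    [15,[0,0,0],[0,0,0]],
    [15,[0,0,0],[0,0,0]]
  ],
  "grip_force": 35
}}

```text
time_s: 15.58
eef_pos: [528.1, -279.6, 168.4]
ee_rot: [0.001, 0.707, 0.707, 0.0]
force: [-0.8, 2.0, 6.9]
grip_width: 0.268
```

```bash
python3 - <<'E'
from h import *
E=[]
for i in range(3): E.append(ctrl.sense()['eef_pos']); c=ctrl.capture('scene')
print(np.array(E)); s=ctrl.sense(); print(s['force'],s['grip_width']*85.4,s['time_s'],s['ee_rot'])
# increments: handle angle th clockwise from start offset
o=np.array([-2.2,-74.8])
pr=o; 
for k in range(1,31):
    t=np.radians(12*k); p=np.array([np.cos(t)*o[0]+np.sin(t)*o[1], -np.sin(t)*o[0]+np.cos(t)*o[1]]); d=p-pr; pr=p
    print(k,12*k,'tool x,y = %.1f, %.1f'%(d[1],d[0]), 'world off',p.round(1))
E
```

```text
[[ 528.0922464  -279.63381162  168.39216553]
 [ 528.09063488 -279.64050153  168.38945999]
 [ 528.09233929 -279.64075668  168.3614623 ]]
[-0.79473435  2.13945116  6.52059402] 23.487970108999843 15.7333 [8.68566304e-04 7.07428054e-01 7.06784807e-01 1.76792036e-04]
1 12 tool x,y = 2.1, -15.5 world off [-17.7 -72.7]
2 24 tool x,y = 5.3, -14.7 world off [-32.4 -67.4]
3 36 tool x,y = 8.2, -13.3 world off [-45.7 -59.2]
4 48 tool x,y = 10.8, -11.3 world off [-57.1 -48.4]
5 60 tool x,y = 12.9, -8.8 world off [-65.9 -35.5]
6 72 tool x,y = 14.5, -5.9 world off [-71.8 -21. ]
7 84 tool x,y = 15.4, -2.8 world off [-74.6  -5.6]
8 96 tool x,y = 15.6, 0.5 world off [-74.2  10. ]
9 108 tool x,y = 15.2, 3.7 world off [-70.5  25.2]
10 120 tool x,y = 14.1, 6.8 world off [-63.7  39.3]
11 132 tool x,y = 12.4, 9.6 world off [-54.1  51.7]
12 144 tool x,y = 10.1, 11.9 world off [-42.2  61.8]
13 156 tool x,y = 7.4, 13.8 world off [-28.4  69.2]
14 168 tool x,y = 4.4, 15.0 world off [-13.4  73.6]
15 180 tool x,y = 1.2, 15.6 world off [ 2.2 74.8]
16 192 tool x,y = -2.1, 15.5 world off [17.7 72.7]
17 204 tool x,y = -5.3, 14.7 world off [32.4 67.4]
18 216 tool x,y = -8.2, 13.3 world off [45.7 59.2]
19 228 tool x,y = -10.8, 11.3 world off [57.1 48.4]
20 240 tool x,y = -12.9, 8.8 world off [65.9 35.5]
21 252 tool x,y = -14.5, 5.9 world off [71.8 21. ]
22 264 tool x,y = -15.4, 2.8 world off [74.6  5.6]
23 276 tool x,y = -15.6, -0.5 world off [ 74.2 -10. ]
24 288 tool x,y = -15.2, -3.7 world off [ 70.5 -25.2]
25 300 tool x,y = -14.1, -6.8 world off [ 63.7 -39.3]
26 312 tool x,y = -12.4, -9.6 world off [ 54.1 -51.7]
27 324 tool x,y = -10.1, -11.9 world off [ 42.2 -61.8]
28 336 tool x,y = -7.4, -13.8 world off [ 28.4 -69.2]
29 348 tool x,y = -4.4, -15.0 world off [ 13.4 -73.6]
30 360 tool x,y = -1.2, -15.6 world off [ -2.2 -74.8]
```

Request:
{"fn": "carry_out", "kwargs": {
  "plan": [
    [15,[1,-7.8,0],[0,0,0]],
    [15,[1.1,-7.7,0],[0,0,0]],
    [15,[5.3,-14.7,0],[0,0,0]],
    [15,[8.2,-13.3,0],[0,0,0]],
    [15,[10.8,-11.3,0],[0,0,0]],
    [15,[0,0,0],[0,0,0]],
    [15,[0,0,0],[0,0,0]]
  ]
}}

```text
time_s: 16.32
eef_pos: [472.1, -253.1, 168.4]
ee_rot: [0.0, 0.707, 0.707, -0.001]
force: [-4.6, -0.7, 8.0]
grip_width: 0.271
```

Request:
{"fn": "carry_out", "kwargs": {
  "plan": [
    [15,[12.9,-8.8,0],[0,0,0]],
    [15,[14.5,-5.9,0],[0,0,0]],
    [15,[15.4,-2.8,0],[0,0,0]],
    [15,[15.6,0.5,0],[0,0,0]],
    [15,[15.2,3.7,0],[0,0,0]],
    [15,[14.1,6.8,0],[0,0,0]],
    [15,[12.4,9.6,0],[0,0,0]],
    [15,[10.1,11.9,0],[0,0,0]],
    [15,[7.4,13.8,0],[0,0,0]],
    [15,[4.4,15,0],[0,0,0]],
    [15,[1.2,15.6,0],[0,0,0]],
    [15,[0,0,0],[0,0,0]],
    [15,[0,0,0],[0,0,0]]
  ]
}}

```text
time_s: 17.4
eef_pos: [534.0, -129.8, 168.5]
ee_rot: [0.002, 0.707, 0.707, 0.001]
force: [3.0, 2.6, 7.9]
grip_width: 0.268
```

```bash
python3 - <<'E'
from h import *
s=ctrl.sense(); print(s['eef_pos'],s['force'])
c=snap('side','s7.png'); P=pts(c); print('roll',circ(P,100,117,542,26,32))
d=snap('scene','c7.png')
a=cv2.resize(c['color'][110:270,190:350],None,fx=2.4,fy=2.4,interpolation=2); b=cv2.resize(d['color'][130:290,160:320],None,fx=2.4,fy=2.4,interpolation=2)
cv2.imwrite('pics/sc7.png',np.hstack([a,b]))
E
```

```text
[ 534.04520462 -129.79620993  168.47923297] [2.97049272 2.59942653 7.87475864]
roll (169, array([541.2,  36.1, 109.6]), 544.0, 26.4, 25.4)
```

View pics/sc7.png

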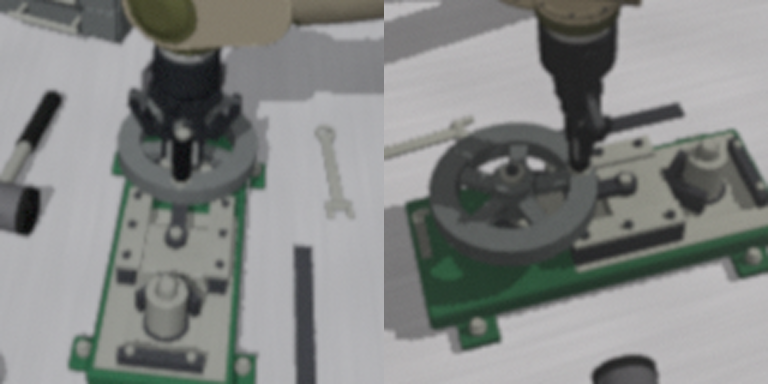

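Both views show the slide fully forward beside the roll, with the roll still seated. Now the second half turn.

Request:
{"fn": "carry_out", "kwargs": {
  "plan": [
    [15,[-1,7.8,0],[0,0,0]],
    [15,[-1.1,7.7,0],[0,0,0]],
    [15,[-5.3,14.7,0],[0,0,0]],
    [15,[-8.2,13.3,0],[0,0,0]],
    [15,[-10.8,11.3,0],[0,0,0]],
    [15,[-12.9,8.8,0],[0,0,0]],
    [15,[-14.5,5.9,0],[0,0,0]],
    [15,[-15.4,2.8,0],[0,0,0]],
    [15,[-15.6,-0.5,0],[0,0,0]],
    [15,[-15.2,-3.7,0],[0,0,0]],
    [15,[-14.1,-6.8,0],[0,0,0]],
    [15,[-12.4,-9.6,0],[0,0,0]],
    [15,[-10.1,-11.9,0],[0,0,0]],
    [15,[0,0,0],[0,0,0]]
  ]
}}

```text
time_s: 18.67
eef_pos: [569.8, -267.8, 168.5]
ee_rot: [-0.001, 0.708, 0.706, -0.001]
force: [-6.8, 3.1, 8.1]
grip_width: 0.274
```

Request:
{"fn": "carry_out", "kwargs": {
  "plan": [
    [15,[-7.4,-13.8,0],[0,0,0]],
    [15,[-4.4,-15,0],[0,0,0]],
    [15,[-0.8,-9,0],[0,0,0]],
    [15,[-0.3,-5.5,0],[0,0,0]],
    [15,[0,0,0],[0,0,0]],
    [15,[0,0,0],[0,0,0]],
    [15,[0,0,0],[0,0,0]]
  ]
}}

```text
time_s: 19.25
eef_pos: [528.6, -279.7, 168.5]
ee_rot: [0.0, 0.707, 0.707, -0.0]
force: [-3.0, 1.0, 9.4]
grip_width: 0.27
```

```bash
python3 - <<'E'
from h import *
s=ctrl.sense(); print(s['eef_pos'],s['force'])
c=snap('side','s8.png'); P=pts(c); print('roll',circ(P,100,117,542,26,32))
E
```

```text
[ 528.55855329 -279.66338626  168.54129843] [-2.95717236  1.0276267   9.41318565]
roll (169, array([540.9,  36.1, 109.5]), 541.4, 26.5, 24.4)
```

Handle is back at its starting place. Release and rise straight up.

Request:
{"fn": "carry_out", "kwargs": {
  "plan": [
    [60,[0,0,0],[0,0,0]],
    [60,[0,0,0],[0,0,0]],
    [60,[0,0,0],[0,0,0]],
    [60,[0,0,0],[0,0,0]],
    [60,[0,0,0],[0,0,0]],
    [60,[0,0,-8],[0,0,0]],
    [60,[0,0,-18],[0,0,0]],
    [60,[0,0,-24],[0,0,0]],
    [60,[0,0,-24],[0,0,0]],
    [60,[0,0,-20],[0,0,0]],
    [60,[-10,0,-10],[0,0,0]],
    [60,[-7,0,0],[0,0,0]],
    [60,[0,0,0],[0,0,0]],
    [60,[0,0,0],[0,0,0]],
    [60,[0,0,0],[0,0,0]]
  ]
}}

```text
time_s: 20.55
eef_pos: [528.6, -296.1, 270.0]
ee_rot: [-0.001, 0.707, 0.707, -0.0]
force: [0.1, 0.7, -1.1]
grip_width: 0.701
```

```bash
python3 - <<'E'
from h import *
s,c=wsnap('w9.png'); P=pts(c); print(s['eef_pos'],s['time_s'],s['force'])
print('handle',circ(P,200,216,527,-278,20)); print('wheel',circ(P,126,140,530,-203,100)); print('nut',circ(P,150,166,530,-203,25))
c=snap('side','s9.png'); P=pts(c); print('roll',circ(P,105,117,542,26,32),'post',circ(P,119,132,542,26,25))
d=snap('scene','c9.png'); print(ctrl.sense()['force'])
cv2.imwrite('pics/sc9.png',np.hstack([cv2.resize(c['color'],(400,300)),cv2.resize(d['color'],(400,300))]))
P=pts(d); print(circ(P,105,117,547,26,32))
E
```

```text
[ 528.58124556 -296.05386807  270.01698085] 20.55 [ 0.10545223  0.72161098 -1.09680463]
handle (769, array([ 529.6, -277. ,  209. ]), 529.3, -279.0, 11.8)
wheel (19010, array([ 529.8, -201.6,  133.5]), 529.9, -204.6, 91.8)
nut (762, array([ 529.8, -204.2,  152.2]), 530.1, -204.3, 13.0)
roll (146, array([541.2,  34.5, 109.8]), 542.2, 25.7, 24.8) post (49, array([541.5,  29.9, 123.8]), 542.0, 28.5, 11.6)
[ 0.48624155 -0.66016803  0.54751101]
(132, array([553.4,  20.1, 109.2]), 547.0, 27.4, 25.1)
```

View pics/w9.png

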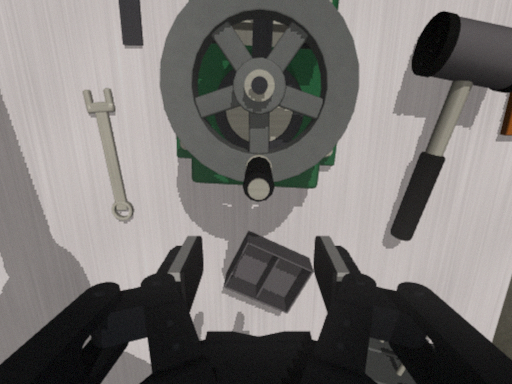

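View pics/sc9.png

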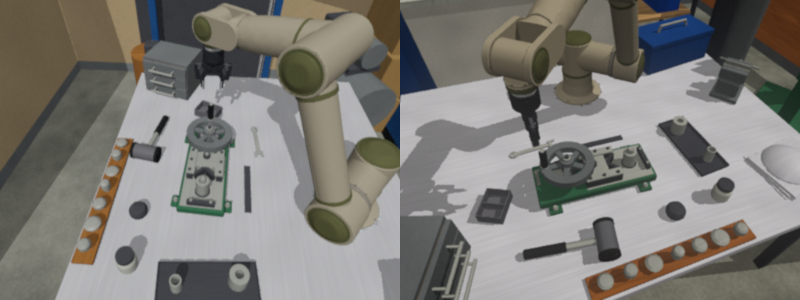

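The handle is at (259,188), within about 0.05 rad of the bed line. The roll is seated, everything else is where it was, and the gripper is clear. Handing in.

```bash
python3 -c "
from rig import ctrl
print(ctrl.finish_job())"
```

```text
the job is handed in; nothing more can be done
None
```

I fitted the middle roll on the tool post, turned the flywheel one revolution clockwise, and handed the job in at about 20.7 s. No verdict was reported.

- **Roll:** I lowered it in small steps until the wrist force showed it was resting on the shoulder, then let go. The last reading, from the side camera, put its top at 109.8 mm, against 110 mm when fully home. In the wrist view after release its centre was within about 1 mm of the post axis.
- **Slide:** At the half turn, both fixed cameras showed the slide fully forward with the roll still in place.
- **Flywheel:** The handle stopped about 0.02 rad short of where it started, or about 0.05 rad short of dead centre measured from the bed line. The limit is 0.22 rad.
- **Surroundings:** The other rolls and loose things looked unmoved in the final pictures. I checked this by eye only and did not measure it. The open gripper was well above the handle, with almost no force on it.
- **Disagreement:** The scene camera read about 5 mm high in x compared with the wrist camera, and the side camera was off by 1 to 3 mm. I used the wrist camera for the fit and for the handle.

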